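Shift the test fixture's H-gate selector into slot three

TASK

Put the board test fixture's red-handled selector lever into slot three, the far right slot marked with three green dots: push it along its lane to the crossing channel, push it across to the right lane, then push it forward until it is fully home, never letting it dip into slot four (near right, four dots). Only push the handle with the fingertips or the outside of the fingers: do not take it between the fingers and do not pull it up. Leave the loose things on and around the fixture where they are, and back off from the lever when it is home.

Things in the scene. Friction and masses are not known exactly. Their poses are not given: they have to be found in the camera images.
- fixture: Cream board test fixture fixed on the bench. Origin: on the bench straight below the gate's centre; +x = forward (away from the operator, towards the board nest), +y = left. Housing x -95 to +175, y +-100 mm, deck 80 mm high; black nest with green board from x +70 mm, up to 105 mm high. Steel gate plate 104 x 104 mm around the origin, top 90 mm high. Only the lever stands higher.
- handle (a point): Centre of the lever's red handle, a cylinder 28 mm in diameter, 55 mm long (+-27.5 mm along this point's z), on a 10 mm steel stick. The stick tilts about a pivot 22 mm above the bench below the gate's centre, 147.5 mm from this point: 169.5 mm above the bench when upright, 158 to 163 mm at a slot's end. Takes about 3 to 4 N at the handle to move and stays where it is left.
- selector_fore (a joint): Tilt of the lever forward (towards fixture +x), rad: 0 upright in the crossing channel, +0.314 at the end of slot one or three, -0.314 at the end of slot two or four. The lever can cross between the lanes while this is within about 0.03 of zero (the round stick slips in from slightly farther off if pushed across firmly). 0.1 rad is about 15 mm at the handle. The stops give by up to 0.03 rad under a hard push.
- selector_side (a joint): Tilt of the lever to the right (towards fixture -y), rad: about -0.264 in the left lane, 0 midway, +0.264 in the right lane (38 mm at the handle); within a slot it has about 0.05 rad of play.
- handle_lift (a joint): How far the handle is pulled up along the stick, m: 0 is down, where a 12 N spring keeps it; 0.015 is the end of its travel. It should stay down.
- neutral (a point): Point fixed on the fixture where the handle's centre is when the lever is upright in the middle of the gate. The H-shaped cut-out has a left lane and a right lane along fixture x (at y = +17 and -17 mm in the plate), joined only by one crossing channel along y at x = 0; the slot walls stop the lever everywhere else.
- slot_three (a point): Point fixed on the fixture where the handle's centre is, within 6 mm, when the lever is home at the end of slot three. Slots: one = far left (+x, +y), two = near left, three = far right (+x, -y), four = near right; each marked on the plate beyond its end with that number of dots, green for slot three, black for the others.
- relay: Loose blue relay cube, 28 x 28 x 22 mm, on the near left corner of the fixture's deck; origin at the centre of its underside. Bystander.
- jar: Loose small jar with blue cap, 48 mm diameter, 60 mm high, on the bench left of the fixture; origin under its centre. Bystander.
- tray: Loose white parts tray with four compartments, 100 x 70 x 28 mm, on the bench left of the fixture; origin under its centre. Bystander.
- screwdriver: Loose screwdriver with yellow handle, 160 mm long, lying on the bench right of the fixture; origin under it. Bystander.
- flux_bottle: Loose bottle with red cap, 42 mm diameter, 100 mm high, on the bench right of the fixture; origin under its centre. Bystander.
- spool: Loose grey wire spool, 64 mm diameter, 42 mm high, standing on its flange on the left part of the bench; origin under its centre. Bystander.
- brush: Loose black brush lying on the left part of the bench; origin under it. Bystander.

How it is judged (in metres and radians):
On the way, in this order (a step that is already met when the one before it is completed fails the run):
1. the lever is across: in the right lane, still at the crossing channel (value of joint selector_side above 0.17 rad and value of joint selector_fore between -0.12 and 0.12 rad), for 0.05 s.
2. the lever is forward in slot three (value of joint selector_side above 0.17 rad and value of joint selector_fore above 0.275 rad), for 0.2 s.
At the end, for the whole second after the job is handed in: The lever rests in slot three: tilted to the right by more than 0.17 rad and forward by more than 0.275 rad (the end of the slot is 0.314), the handle down (less than 3 mm up), and every loose thing within 20 mm of where it started (all of step 2 and velocity of joint selector_fore between -0.05 and 0.05 rad/s and value of joint handle_lift below 0.003 m and distance of each of relay, jar, tray, screwdriver, flux_bottle, spool, brush from where it was at the start of the episode below 0.02 m); the robot touches nothing.
It fails at once if the lever goes into slot four (value of joint selector_side above 0.17 rad and value of joint selector_fore below -0.15 rad).
It fails at once if the handle is taken between the fingers (x of the grasp point in the frame of handle between -0.011 and 0.011 m and y of the grasp point in the frame of handle between -0.011 and 0.011 m and z of the grasp point in the frame of handle between -0.038 and 0.041 m).
It fails at once if the handle is pulled up by more than 6 mm (value of joint handle_lift above 0.006 m).
It fails at once if a loose thing is pushed or carried more than 20 mm away (distance of any of relay, jar, tray, screwdriver, flux_bottle, spool, brush from where it was at the start of the episode above 0.02 m).
It also fails if it takes over 64 s, if anything falls off the work surface, if the arm or the gripper's body presses on something with over 40 N, if the wrist force passes 120 N, or if a joint passes its speed limit or range.

ROBOT

A 6-joint arm with a two-finger parallel gripper is mounted at the origin on the work surface. World frame = base frame: x ahead of the robot, y to its left, z up, the work surface at z = 0. Lengths are in mm, angles in rad, forces in N, time in s.
With the tool pointing down it reaches from about 400 to 925 mm from the base axis. Payload 3.4 kg.
Tool frame: the origin (TCP) lies midway between the tips of the shut fingers; the grasp point (between the pads) lies 19 mm behind it; z points along the fingers, y is the direction in which the jaws open and shut (so a half turn about z gives the same grasp; the last joint's range is limited). The gripper opens to 85 mm and grips with 20 to 120 N. Pads are 22 mm wide; open, the fingers measure 114 mm over their backs; the gripper's body (76 mm by 85 mm) begins 54 mm behind the grasp point. The pads swing forward as they close: fully open they stand 13 mm farther back than shut.
Start: joints at [-1.268, 0.307, 1.506, -0, 1.328, -0.073], TCP at [211.011, -534.888, 231.305] pointing down, gripper open.
Joint ranges: [-3.12, 3.12], [-1.05, 2.28], [0.14, 2.33], [-1.42, 4.57], [0.1, 2.73], [-2.68, 2.68]. Speed limits (rad/s): [2.57, 2.57, 3.14, 3.14, 3.14, 3.14].

INTERFACE

Orientations are given as a unit quaternion [w, x, y, z].
In Python, from plant import bot gives the robot as it stands. The module is installed in compiled form; this text tells all that it offers.
- The arm moves only by the tool drive_tool, never from a script. Its argument "rows" is a list of rows, each a list of 7 numbers: the turn, a rotation vector about the tool's x, y, z in degrees, then the shift along the tool's x, y, z in m, then the opening in per cent of the stroke, from 0 (shut) to 100 (fully open). In form: [[ax, ay, az, x, y, z, jaw], ...]. A call has exactly 5 rows; each row shifts and turns the pose as measured when the row begins, along the tool's axes as they then stand; what a row does not reach is not made up. A row lasts 1/10 s, in which the tool goes at most 50 mm and 8.59 degrees, less where a joint would pass 70% of its speed; a pose out of reach is approached as far as the arm can. A call with a gripper value outside its range is refused whole. The fingers move at their own pace and stop on an object; "grip_force" is the grip in N (left out, the last holds). Time passes only in rows, so rows that do not move let the fingers close, or fill a call up. It gives the time, the measured TCP pose, the force and the opening at its end, in the units of the state.
- bot.read_state(): the state, without advancing time (a new reading comes with each control period).
- bot.grab_frame(name): name is "scene" or "top" or "wrist"; returns a dict with "pixels" (420x560x3 uint8, blue, green, red), "fx", "fy", "cx", "cy" (pixels), "rvec" (rotation vector, rad) and "tvec" (3), from world to camera coordinates, as OpenCV has them. Camera axes: x right, y down, z forward; pixel columns grow to the right and rows downward; lengths in mm; the calibration is good to about 2 mm. A picture is of the moment at which its call begins. There is no depth.
- bot.finish_job(): hands the job in, once; it reports no verdict.
The state is a dict: "time": time; "q": joint angles; "joint_velocities": joint speeds; "joint_torque": joint torques, N m; "position": TCP position; "orientation": TCP orientation; "contact_force": force on the tool from outside, world axes, zero at the start; "torque": the same for the moment, N m; "opening": opening from 0.0 (shut) to 1.0 (fully open).
Only numpy, scipy, OpenCV 4.12 (cv2) and the standard library are available. Lean on these libraries where they do the work, as an engineer would, in place of code of your own. Each camera call takes 0.05 s, during which the arm holds its last target. There are 200 camera calls.

## Working session

There is one attempt and no reset: what is moved stays moved. The work goes in short steps, Python scripts to look and compute and a tool call to move; the robot and the scene stay as the last step left them, time stands still between calls to the robot, and variables do not carry over. Pictures are saved under pics/ and viewed, about 8 in all and at most 12, crops included, and the job is handed in when it is done.

Besides the shell and the picture viewer there is one more tool, called after "Call:" by a JSON object that holds its "op" and its "data". drive_tool: Moves the arm, as the interface text tells. Its arguments: {"type":"object","properties":{"rows":{"type":"array"},"grip_force":{"type":"number"}},"required":["rows"]}

```bash
mkdir -p pics; cat > h.py <<'E'
from plant import bot
import cv2, numpy as np
def grab(n,f):
    d=bot.grab_frame(n); cv2.imwrite(f'pics/{f}.png',d['pixels']); 
    np.savez(f'pics/{f}.npz',**d); return d
def K(d): return np.array([[d['fx'],0,d['cx']],[0,d['fy'],d['cy']],[0,0,1.]])
def ray(d,u,v):
    R=cv2.Rodrigues(np.array(d['rvec'],float))[0]; t=np.array(d['tvec'],float).ravel()
    return -R.T@t, R.T@np.linalg.inv(K(d))@np.array([u,v,1.])
def onz(d,u,v,z):
    c,r=ray(d,u,v); return c+r*(z-c[2])/r[2]
def proj(d,p):
    return cv2.projectPoints(np.array(p,float).reshape(-1,3),np.array(d['rvec'],float),np.array(d['tvec'],float),K(d),None)[0].reshape(-1,2)
E
python3 - <<'E'
from h import *
a=grab('scene','s0');b=grab('top','t0')
for d in(a,b): print(d['fx'],ray(d,280,210))
print(bot.read_state())
E
```

```text
454.5692745770855 (array([1461.39825335,  -99.9679872 , 1074.902682  ]), array([-0.68745825,  0.15432423, -0.70967259]))
512.3688566170641 (array([ 370.63041242,  118.49361684, 1245.97267266]), array([ 0.18036481, -0.01355881, -0.9836131 ]))
{'time': 0.1, 'q': array([-1.26848738e+00,  3.07534982e-01,  1.50753923e+00,  4.45023340e-05,
        1.32842030e+00, -7.35310166e-02]), 'joint_velocities': array([-0.0006009 , -0.00141479, -0.0022602 ,  0.00045087, -0.00125839,
        0.00029149]), 'joint_torque': array([ 3.56540513e-04, -4.58531606e+01, -2.52610052e+01, -1.72050650e-04,
        5.42633235e-03, -6.73203360e-07]), 'position': array([ 210.84386455, -534.27246132,  230.45342209]), 'orientation': array([-9.47177458e-04,  9.82395497e-01,  1.86810551e-01, -8.70839531e-05]), 'contact_force': array([-0.39110537,  0.86698165, -0.30906099]), 'torque': array([-0.00601351,  0.02242966,  0.00470845]), 'opening': 0.9949116474937513}
```

View pics/s0.png

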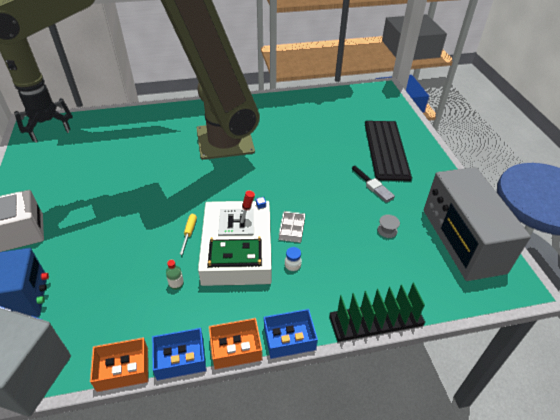

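View pics/t0.png

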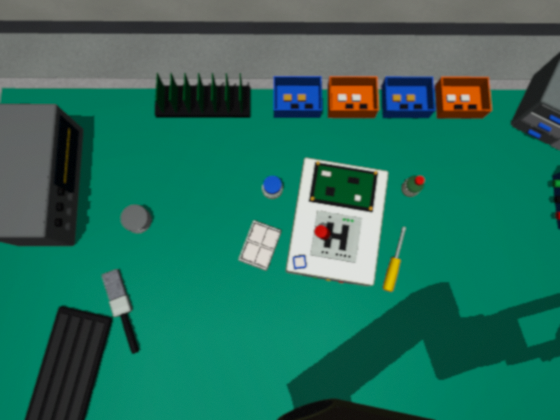

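Scene and top both show the fixture with the lever at left (top view: red handle at ~(322,232), plate centre ~(336,236), housing corners ~(304,158), (388,172), (374,284), (288,272)). Now I'll fit it properly.

```bash
python3 - <<'E'
from h import *
from scipy.optimize import minimize,least_squares
T=dict(np.load('pics/t0.npz'));S=dict(np.load('pics/s0.npz'))
cv2.imwrite('pics/c0.png',cv2.resize(T['pixels'][145:295,270:450],None,fx=4,fy=4,interpolation=cv2.INTER_CUBIC))
def red(d):
    p=d['pixels'].astype(int); m=((p[:,:,2]>110)&(p[:,:,1]<60)&(p[:,:,0]<70)).astype(np.uint8)
    n,l,s,c=cv2.connectedComponentsWithStats(m)
    for i in range(1,n):
        if s[i,4]>15: print(s[i],c[i])
red(T);print();red(S)
# housing rough pose
P=[onz(T,u,v,80) for u,v in((304,158),(388,172),(374,284),(288,272))]
for p in P:print(p)
M=np.array([[175,100],[175,-100],[-95,-100],[-95,100]])
def f(x):
    c,s=np.cos(x[2]),np.sin(x[2]);return (M@np.array([[c,s],[-s,c]])+x[:2]-np.array(P)[:,:2]).ravel()
r=least_squares(f,[500,0,0.1]);print(r.x,r.fun)
E
```

```text
[329  78  44  30  81] [340.95061728  87.48148148]
[440  78  48  17  87] [456.33333333  81.03448276]
[373  89   1  18  18] [373.   97.5]
[356 105  21   6  40] [365.775 108.95 ]
[330 109  24   2  25] [341.04 109.96]
[445 108  45   4  67] [470.         110.07462687]
[416 176   8   9  55] [419.21818182 179.85454545]
[315 225  13  14 127] [321.16535433 231.1496063 ]

[243 191  11  16 102] [247.58823529 198.31372549]
[168 261   7   7  31] [170.48387097 263.5483871 ]
[ 41 273   7   6  31] [ 43.74193548 275.5483871 ]
[145 348   2  30  32] [145.9375 363.125 ]
[709.35297651  45.48281757  80.        ]
[ 675.55199387 -152.09143148   80.        ]
[ 414.94835557 -109.22549793   80.        ]
[442.0078401   84.60584338  80.        ]
[ 5.20939497e+02 -2.66660920e+01 -1.54133954e-01] [-0.13569104 -0.20118964  2.96041603 -0.2559127  -3.23505802 -1.67026423
  0.41033303  2.12736657]
```

View pics/c0.png

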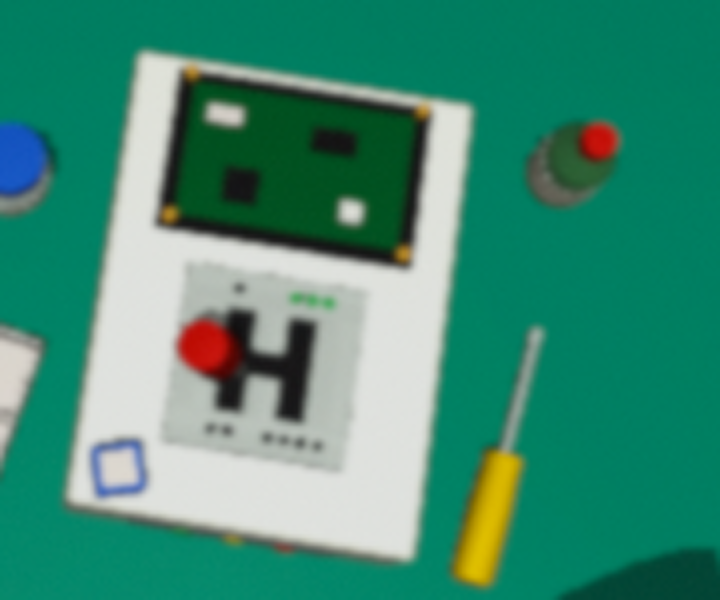

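```bash
cat >> h.py <<'E'
from scipy.optimize import least_squares
def redblob(d,near):
    p=d['pixels'].astype(int); m=((p[:,:,2]>90)&(p[:,:,1]<0.5*p[:,:,2])&(p[:,:,0]<0.5*p[:,:,2])).astype(np.uint8)
    n,l,s,c=cv2.connectedComponentsWithStats(m)
    ok=[i for i in range(1,n) if s[i,4]>25 and np.hypot(*(c[i]-near))<45]
    if not ok: return None
    i=max(ok,key=lambda i:s[i,4]); return np.array([*c[i],s[i,4]])
def W(F,p):  # fixture->world
    c,s=np.cos(F[2]),np.sin(F[2]); p=np.atleast_2d(p).astype(float); o=p.copy()
    o[:,0]=F[0]+c*p[:,0]-s*p[:,1]; o[:,1]=F[1]+s*p[:,0]+c*p[:,1]; return o
def handle_pts(F,fo,si):
    z=np.array([np.tan(fo),-np.tan(si),1]); z/=np.linalg.norm(z)
    x=np.cross([0,1,0],z); x/=np.linalg.norm(x); y=np.cross(z,x)
    t=np.linspace(0,2*np.pi,24,endpoint=False)
    ring=14*(np.outer(np.cos(t),x)+np.outer(np.sin(t),y))
    return W(F,np.vstack([np.array([0,0,22])+z*(147.5+k)+ring for k in(-27.5,27.5)]))
def silh(d,F,fo,si):
    h=cv2.convexHull(proj(d,handle_pts(F,fo,si)).astype(np.float32)); m=cv2.moments(h)
    return np.array([m['m10']/m['m00'],m['m01']/m['m00'],m['m00']])
def lever(views,F):
    obs=[]
    for d in views:
        o=redblob(d,silh(d,F,0,0)[:2])
        if o is not None: obs.append((d,o))
    f=lambda x:np.concatenate([silh(d,F,*x)[:2]-o[:2] for d,o in obs])
    r=least_squares(f,[0,0],diff_step=1e-2,x_scale=0.1); return r.x,r.fun,[o for _,o in obs],[silh(d,F,*r.x) for d,_ in obs]
E
python3 - <<'E'
from h import *
T=dict(np.load('pics/t0.npz'));S=dict(np.load('pics/s0.npz'))
cc=lambda a:[((x+.5)/4-.5+270,(y+.5)/4-.5+145) for x,y in a]
obs=cc([(188,262),(368,290),(342,470),(163,442),(138,50),(474,103),(412,560),(66,503)])
P=np.array([onz(T,*o,90 if i<4 else 80)[:2] for i,o in enumerate(obs)])
M=np.array([[52,52],[52,-52],[-52,-52],[-52,52],[175,100],[175,-100],[-95,-100],[-95,100]])
f=lambda x:(W(x,np.c_[M,np.zeros(8)])[:,:2]-P).ravel()
r=least_squares(f,[520,-26,-.15]);F=r.x;print(F,r.fun.round(1))
np.save('F.npy',F)
for v in([T,S],[T],[S]): print(lever(v,F))
print(W(F,[[0,0,169.5]]))
# check: project fixture in scene
print(proj(S,W(F,[[175,100,80],[175,-100,80],[-95,-100,80],[-95,100,80]])).round(1))
E
```

```text
[ 5.22916095e+02 -2.45912205e+01 -1.64729520e-01] [ 0.4 -0.3 -0.4  0.1 -0.2 -0.9  1.   1.   0.4  0.2 -0.4  0.6 -0.8 -1.6
 -0.1  0.8]
(array([-0.05658239, -0.27066293]), array([-0.03635609,  0.53521051, -0.17426189,  1.14139666]), [array([321.16312057, 231.31205674, 141.        ]), array([248.06766917, 198.79699248, 133.        ])], [array([321.12676448, 231.84726725, 206.16789562]), array([247.89340728, 199.93838914, 189.87210546])])
(array([-0.048591  , -0.27124398]), array([-1.59034960e-06,  2.26165895e-06]), [array([321.16312057, 231.31205674, 141.        ])], [array([321.16311898, 231.312059  , 207.60267495])])
(array([2.38418579e-08, 0.00000000e+00]), array([-14.11668515,   1.93761581]), [array([248.06766917, 198.79699248, 133.        ])], [array([233.95098402, 200.73460829, 188.20273556])])
[[522.91609526 -24.59122054 169.5       ]]
[[270.8 268.1]
 [197.3 270. ]
 [204.5 201. ]
 [268.3 199.7]]
```

The crop shows the plate's H with the handle on the left lane, just below/around the crossing (crop ~(207,347)), three green dots far right at (312,299). Tightening the red mask.

```bash
sed -i 's/p\[:,:,2\]>90)&(p\[:,:,1\]<0.5\*p\[:,:,2\])&(p\[:,:,0\]<0.5\*p\[:,:,2\])/p[:,:,2]>45)\&(p[:,:,1]<0.62*p[:,:,2])\&(p[:,:,0]<0.62*p[:,:,2])/' h.py
cat >> h.py <<'E'
from scipy.spatial.transform import Rotation as Ro
def tool():
    s=bot.read_state(); q=s['orientation']; return np.array(s['position']),Ro.from_quat([q[1],q[2],q[3],q[0]]),s
def infix(F,p): # world->fixture
    c,s=np.cos(F[2]),np.sin(F[2]); d=p[:2]-F[:2]; return np.array([c*d[0]+s*d[1],-s*d[0]+c*d[1],p[2]])
def goal(F,pf): # tool-frame shift (m) & turn (deg) to reach fixture point pf, tool x along fixture x, pointing down
    p,R,s=tool(); g=W(F,[pf])[0]; Rg=Ro.from_euler('z',F[2])*Ro.from_euler('x',np.pi)
    print('t',round(s['time'],2),'tcp fix',infix(F,p).round(1),'shift tool m',(R.inv().apply(g-p)/1000).round(4),'turn',np.degrees((R.inv()*Rg).as_rotvec()).round(2),'F',np.round(s['contact_force'],1))
E
python3 - <<'E'
from h import *
T=dict(np.load('pics/t0.npz'));S=dict(np.load('pics/s0.npz'));F=np.load('F.npy')
for v in([T,S],[T]): print(lever(v,F))
for f in(0,-.1,-.2,-.31): print(f,silh(T,F,f,-.264).round(1),silh(S,F,f,-.264).round(1))
goal(F,[-40,90,270])
E
```

```text
(array([-0.05737083, -0.26022662]), array([-0.36987032,  0.1697454 , -0.55438789,  0.465188  ]), [array([322.19672131, 231.82513661, 183.        ]), array([247.92567568, 199.35135135, 148.        ])], [array([321.82685099, 231.99488201, 203.10361932]), array([247.37128778, 199.81653935, 189.76957708])])
(array([-0.05412627, -0.25523125]), array([-1.06663424e-06, -8.85220800e-07]), [array([322.19672131, 231.82513661, 183.        ])], [array([322.19672024, 231.82513573, 202.23236908])])
0 [322.2 228.1 214. ] [247.6 201.8 187.8]
-0.1 [321.2 234.8 199.4] [247.5 198.5 190.7]
-0.2 [320.3 241.6 200.3] [247.4 195.7 191.5]
-0.31 [319.6 249.1 218.9] [247.1 193.1 190.6]
t 0.1 tcp fix [-224.3 -554.   230.5] shift tool m [ 0.4894 -0.4574 -0.0386] turn [-1.100e-01  2.000e-02  3.097e+01] F [-0.4  0.9 -0.3]
```

Call:
{"op": "drive_tool", "data": {"rows": [[0,0,6.2,0,0,-0.01,0],[0,0,6.2,0,0,-0.01,0],[0,0,6.2,0,0,-0.01,0],[0,0,6.2,0,0,-0.01,0],[0,0,6.2,0,0,-0.01,0]], "grip_force": 60}}

```text
time: 0.6
position: [209.8, -531.1, 277.0]
orientation: [-0.006, 0.996, -0.093, -0.003]
contact_force: [0.2, 0.6, -0.4]
opening: 0.144
```

```bash
python3 - <<'E'
from h import *
F=np.load('F.npy');goal(F,[-70,39,270])
E
```

```text
t 0.6 tcp fix [-225.8 -551.   277. ] shift tool m [ 0.1434 -0.593   0.0131] turn [-0.68  0.35 -1.2 ] F [ 0.2  0.6 -0.4]
```

Call:
{"op": "drive_tool", "data": {"rows": [[0,0,0,0.035,-0.03,0,0],[0,0,0,0.035,-0.03,0,0],[0,0,0,0.03,-0.035,0,0],[0,0,0,0.02,-0.045,0,0],[0,0,0,0.02,-0.045,0,0]]}}

```text
time: 1.1
position: [383.9, -378.8, 276.7]
orientation: [-0.004, 0.995, -0.101, -0.003]
contact_force: [-0.2, 0.0, -0.1]
opening: -0.005
```

Call:
{"op": "drive_tool", "data": {"rows": [[0,0,0,0,-0.048,0,0],[0,0,0,0,-0.048,0,0],[0,0,0,0,-0.048,0,0],[0,0,0,0,-0.048,0,0],[0,0,0,0,-0.048,0,0]]}}

```text
time: 1.6
position: [434.7, -134.6, 276.4]
orientation: [-0.006, 0.995, -0.101, -0.004]
contact_force: [0.3, 0.4, -0.5]
opening: -0.004
```

```bash
python3 - <<'E'
from h import *
F=np.load('F.npy');goal(F,[-70,39,270])
E
```

```text
t 1.6 tcp fix [ -69.  -123.   276.4] shift tool m [-0.0069 -0.1618  0.0081] turn [-0.6   0.48 -2.13] F [ 0.3  0.4 -0.5]
```

Call:
{"op": "drive_tool", "data": {"rows": [[0,0,-0.4,-0.001,-0.04,0,0],[0,0,-0.4,-0.001,-0.04,0,0],[0,0,-0.4,-0.001,-0.04,0,0],[0,0,-0.4,-0.001,-0.036,0,0],[-0.6,0.5,-0.4,0,0,0,0]]}}

```text
time: 2.1
position: [459.2, 31.3, 276.8]
orientation: [-0.001, 0.997, -0.08, -0.001]
contact_force: [0.6, -1.0, 0.4]
opening: 0.003
```

```bash
python3 - <<'E'
from h import *
F=np.load('F.npy');w=grab('wrist','w0');grab('top','t1');goal(F,[-70,39,150])
print(silh(w,F,-.055,-.26),redblob(w,silh(w,F,-.055,-.26)[:2]))
E
```

```text
t 2.2 tcp fix [-72.4  41.9 276.7] shift tool m [0.0027 0.0029 0.1267] turn [-0.    0.13  0.2 ] F [-0.6  0.   0.4]
[ 284.47812742  127.51700968 1570.06795695] [ 283.37508846  128.57112527 1413.        ]
```

View pics/w0.png

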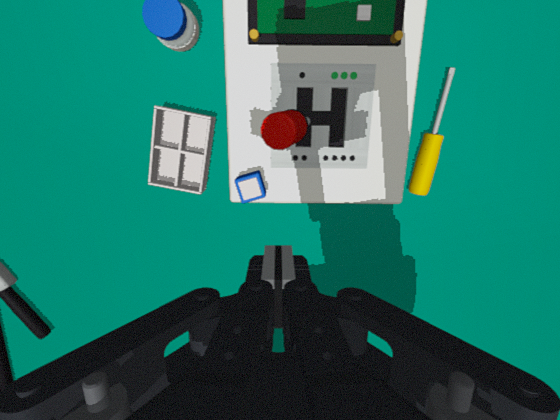

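Wrist view: handle at (283,129), matching the prediction within about 1 px; shut fingertips at (278,250) are straight behind it, all bystanders clear. Lowering.

Call:
{"op": "drive_tool", "data": {"rows": [[0,0,0,0.002,0.001,0.035,0],[0,0,0,0.001,0.001,0.035,0],[0,0,0,0,0.001,0.035,0],[0,0,0,0,0,0.02,0],[0,0,0,0,0,0,0]]}}

```text
time: 2.7
position: [461.9, 18.7, 149.4]
orientation: [0.001, 0.997, -0.083, 0.001]
contact_force: [0.6, -0.7, 0.5]
opening: -0.001
```

Call:
{"op": "drive_tool", "data": {"rows": [[0,0,0,0.008,0,0,0],[0,0,0,0.008,0,0,0],[0,0,0,0.008,0,0,0],[0,0,0,0.004,0,0,0],[0,0,0,0,0,0,0]]}}

```text
time: 3.2
position: [495.6, 10.5, 153.5]
orientation: [0.002, 0.996, -0.085, 0.005]
contact_force: [-1.1, 0.6, -0.6]
opening: -0.002
```

```bash
cat > m.py <<'E'
from h import *
import sys
F=np.load('F.npy');w=grab('wrist',sys.argv[1]);T=grab('top',sys.argv[1]+'t')
for v in([w],[T],[w,T]):
    try: r=lever(v,F);print(r[0].round(3),r[1].round(1),[int(o[2]) for o in r[2]],[int(o[2]) for o in r[3]])
    except Exception as e: print(e)
goal(F,[float(a) for a in sys.argv[2:5]])
E
python3 m.py w1 -25 39 150
```

```text
need at least one array to concatenate
need at least one array to concatenate
need at least one array to concatenate
t 3.3 tcp fix [-33.8  30.2 153.2] shift tool m [ 0.0087 -0.0088  0.0033] turn [ 0.16 -0.52 -0.31] F [-0.1  0.5  0.6]
```

```bash
sed -i 's/def redblob(d,near):/def redblob(d,near,rad=200):/; s/<45\]/<rad]/' h.py
sed -i 's/s\[i,4\]>25/s[i,4]>60/' h.py
sed -i 's/    try: r=lever/    try:\n        r=lever/;s/^for v in.*/for v in([w],[T]):/' m.py
sed -i 's/^def lever(views,F):/def lever(views,F,g=(0,-.26)):/;s/silh(d,F,0,0)\[:2\])/silh(d,F,*g)[:2],150 if d["fx"]!=512.3688566170641 else 30)/;s/least_squares(f,\[0,0\]/least_squares(f,list(g)/' h.py
cat m.py | head -8
python3 m.py w2 -25 39 150
```

```text
from h import *
import sys
F=np.load('F.npy');w=grab('wrist',sys.argv[1]);T=grab('top',sys.argv[1]+'t')
for v in([w],[T]):
    try:
        r=lever(v,F);print(r[0].round(3),r[1].round(1),[int(o[2]) for o in r[2]],[int(o[2]) for o in r[3]])
    except Exception as e: print(e)
goal(F,[float(a) for a in sys.argv[2:5]])
[-0.065 -0.268] [-0. -0.] [5827] [6561]
need at least one array to concatenate
t 3.4 tcp fix [-34.5  30.3 152.9] shift tool m [ 0.0094 -0.0088  0.003 ] turn [ 0.16 -0.48 -0.3 ] F [ 0.1 -0.4  0.2]
```

View pics/w2.png

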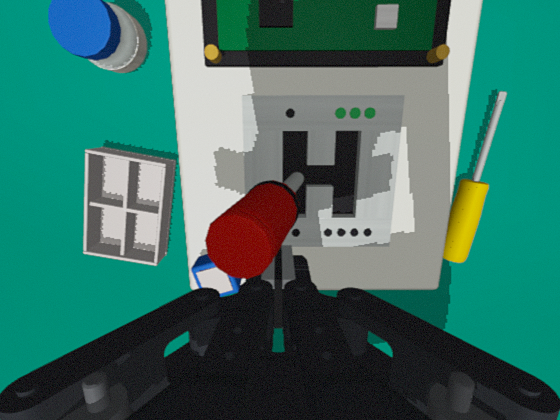

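Handle is just in front of the fingertips (fingers ~(285,262), handle top (240,245)), stick at (297,182) just short of the channel at v≈175. Shift left a little and push forward ~9 mm.

Call:
{"op": "drive_tool", "data": {"rows": [[0,0,0,-0.002,-0.004,0.002,0],[0,0,0,0,-0.004,0.001,0],[0,0,0,0.005,0,0,0],[0,0,0,0.004,0,0,0],[0,0,0,0,0,0,0]]}}

```text
time: 3.9
position: [499.4, 19.3, 149.2]
orientation: [0.002, 0.996, -0.084, 0.001]
contact_force: [-1.9, -1.3, 0.7]
opening: -0.004
```

```bash
python3 m.py w3 -25 37 150
```

```text
[-0.037 -0.267] [ 0. -0.] [6043] [6723]
need at least one array to concatenate
t 4.0 tcp fix [-30.4  39.4 149.2] shift tool m [ 0.0054  0.0024 -0.0008] turn [ 0.17 -0.21 -0.24] F [-1.9 -1.   0.2]
```

Call:
{"op": "drive_tool", "data": {"rows": [[0,0,0,0.004,0.001,0,0],[0,0,0,0.003,0.001,0,0],[0,0,0,0,0,0,0],[0,0,0,0,0,0,0],[0,0,0,0,0,0,0]]}}

```text
time: 4.5
position: [506.2, 16.1, 149.6]
orientation: [0.001, 0.996, -0.085, 0.001]
contact_force: [-2.1, 0.5, 1.9]
opening: 0.001
```

```bash
python3 m.py w4 -50 37 150
```

```text
[ 0.004 -0.266] [-0. -0.] [5874] [6578]
need at least one array to concatenate
t 4.6 tcp fix [-23.2  37.4 149.6] shift tool m [-0.0268  0.0005 -0.0005] turn [ 0.12 -0.17 -0.27] F [-1.7 -0.   2.1]
```

Call:
{"op": "drive_tool", "data": {"rows": [[0,0,0,-0.015,0,0,0],[0,0,0,-0.018,0,0,0],[0,0,0,0,-0.03,0,0],[0,0,0,0,-0.03,0,0],[0,0,0,0,0,0,0]]}}

```text
time: 5.1
position: [482.2, 81.0, 149.4]
orientation: [0.002, 0.996, -0.086, 0.004]
contact_force: [-0.1, 0.2, -0.1]
opening: 0.0
```

```bash
python3 m.py w5 1 97 150
```

```text
[ 0.007 -0.27 ] [ 0. -0.] [6206] [6648]
need at least one array to concatenate
t 5.2 tcp fix [-57.7  95.3 149.2] shift tool m [ 0.0587 -0.0022 -0.0003] turn [ 0.27 -0.43 -0.47] F [-0.5 -0.3 -0.3]
```

Call:
{"op": "drive_tool", "data": {"rows": [[0,0,-0.2,0.025,0,0,0],[0,0,-0.2,0.025,0,0,0],[0,0,0,0.008,0,0,0],[0,0,0,0,0.01,0,0],[0,0,0,0,0.007,0,0]]}}

```text
time: 5.7
position: [533.4, 48.2, 149.2]
orientation: [0.004, 0.997, -0.083, 0.002]
contact_force: [-0.4, 2.9, 2.7]
opening: 0.003
```

```bash
python3 m.py w6 1 60 150
```

```text
[ 0.062 -0.269] [-0.  0.] [3524] [6059]
need at least one array to concatenate
t 5.8 tcp fix [ -1.6  73.8 149.5] shift tool m [ 0.0026  0.0138 -0.0004] turn [ 0.37 -0.33 -0.13] F [0.5 1.2 0.2]
```

Call:
{"op": "drive_tool", "data": {"rows": [[0,0,0,0.001,0.006,0,0],[0,0,0,0.001,0.006,0,0],[0,0,0,0,0.006,0,0],[0,0,0,0,0.006,0,0],[0,0,0,0,0.006,0,0]]}}

```text
time: 6.3
position: [530.4, 23.5, 156.0]
orientation: [-0.003, 0.996, -0.084, 0.007]
contact_force: [-0.3, 3.5, 5.3]
opening: 0.0
```

```bash
sed -i 's/lever(v,F)/lever(v,F,(0,float(sys.argv[5])))/' m.py; python3 m.py w7 0 44 150 -.1
```

```text
[ 0.062 -0.136] [-0.  0.] [3322] [5777]
need at least one array to concatenate
t 6.4 tcp fix [ -0.5  48.1 156.1] shift tool m [0.0004 0.0041 0.006 ] turn [-0.35 -0.77 -0.23] F [-1.4  3.6  5.8]
```

View pics/w7.png

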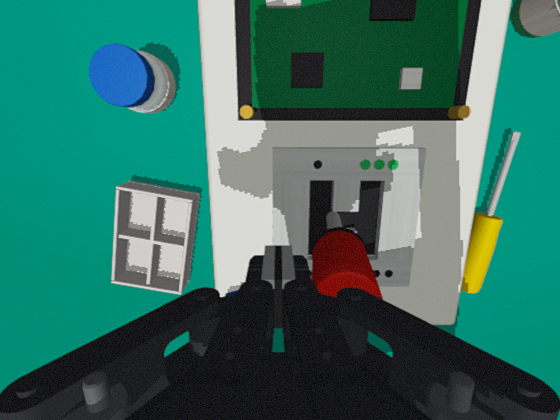

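The stick is in the crossing channel (~(335,220)) with the fingers pushing on the left of the handle. Continue.

Call:
{"op": "drive_tool", "data": {"rows": [[0,0,0,0,0.006,0.002,0],[0,0,0,0,0.006,0.002,0],[0,0,0,0,0.006,0.002,0],[0,0,0,0,0.006,0.001,0],[0,0,0,0,0.006,0.001,0]]}}

```text
time: 6.9
position: [529.0, -2.2, 159.0]
orientation: [-0.007, 0.996, -0.084, 0.016]
contact_force: [-1.1, 2.3, 4.9]
opening: 0.003
```

```bash
python3 m.py w8 0 0 150 .1
```

```text
[0.069 0.012] [0. 0.] [3106] [5698]
need at least one array to concatenate
t 7.0 tcp fix [  2.3  22.6 158.9] shift tool m [-0.0025  0.0227  0.0084] turn [-0.97 -1.79 -0.2 ] F [-1.3  2.5  7.1]
```

Call:
{"op": "drive_tool", "data": {"rows": [[-0.3,-0.5,0,0,0.006,0.002,0],[-0.3,-0.5,0,0,0.006,0.002,0],[0,0,0,0,0.006,0.002,0],[0,0,0,0,0.006,0.002,0],[0,0,0,0,0.004,0.001,0]]}}

```text
time: 7.5
position: [524.2, -27.6, 156.0]
orientation: [-0.006, 0.996, -0.084, 0.012]
contact_force: [0.5, 1.9, 3.3]
opening: -0.001
```

```bash
python3 m.py w9 0 -6 150 .2
```

```text
[0.06  0.185] [0. 0.] [3423] [6325]
need at least one array to concatenate
t 7.6 tcp fix [  1.8  -3.1 155.6] shift tool m [-0.0019  0.003   0.0056] turn [-0.73 -1.24 -0.19] F [0.5 1.8 3.3]
```

Call:
{"op": "drive_tool", "data": {"rows": [[-0.3,-0.4,0,0,0.005,0.002,0],[-0.3,-0.4,0,0,0.005,0.002,0],[0,0,0,0,0.003,0.001,0],[0,0,0,0,0,0,0],[0,0,0,0,0,0,0]]}}

```text
time: 8.1
position: [522.7, -39.0, 151.5]
orientation: [-0.003, 0.996, -0.084, 0.004]
contact_force: [-0.7, 5.0, 5.2]
opening: -0.001
```

```bash
python3 m.py w10 -60 0 150 .26
```

```text
[0.064 0.262] [-0.  0.] [3396] [6810]
need at least one array to concatenate
t 8.2 tcp fix [  2.1 -14.4 151.4] shift tool m [-0.0622 -0.0141  0.0011] turn [-0.37 -0.41 -0.23] F [0.3 5.  6.4]
```

Call:
{"op": "drive_tool", "data": {"rows": [[0,0,0,0,-0.018,0,0],[0,0,0,0,-0.018,0,0],[0,0,0,-0.03,-0.005,0,0],[0,0,0,-0.03,0,0,0],[0,0,0,-0.006,0,0,0]]}}

```text
time: 8.7
position: [461.8, 9.6, 147.4]
orientation: [0.001, 0.996, -0.084, -0.0]
contact_force: [-1.7, 0.3, -0.7]
opening: 0.001
```

```bash
python3 m.py w11 -60 -38 150 .26
```

```text
[0.013 0.266] [0. 0.] [10373] [11844]
need at least one array to concatenate
t 8.8 tcp fix [-62.8  23.9 148.1] shift tool m [ 0.003   0.0619 -0.0018] turn [ 0.07 -0.23 -0.22] F [0.3 0.4 0.6]
```

Lever is across (side 0.266, fore 0.013). Now move behind it.

Call:
{"op": "drive_tool", "data": {"rows": [[0,0,0,0,0.03,-0.001,0],[0,0,0,0,0.03,-0.001,0],[0,0,0,0.012,0,0,0],[0,0,0,0.012,0,0,0],[0,0,0,0,0,0,0]]}}

```text
time: 9.3
position: [487.9, -59.3, 150.9]
orientation: [0.002, 0.996, -0.084, 0.006]
contact_force: [-0.7, -0.1, -0.3]
opening: 0.0
```

```bash
python3 m.py w12 -25 -37 150 .26
```

```text
[0.015 0.261] [0. 0.] [5614] [6229]
need at least one array to concatenate
t 9.4 tcp fix [-31.3 -39.4 150.5] shift tool m [ 0.0063 -0.0024  0.0005] turn [ 0.19 -0.54 -0.17] F [-0.1  0.7 -0.3]
```

View pics/w12.png

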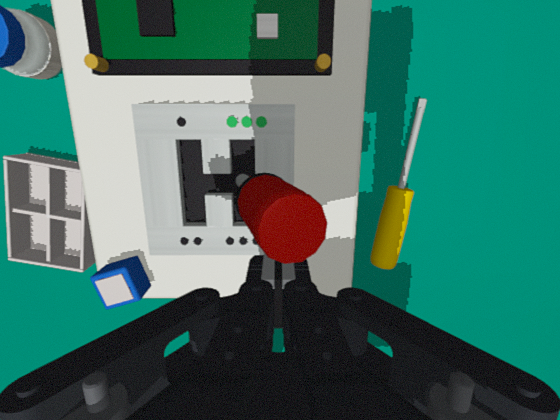

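The stick is in the right lane at the channel (≈(242,181)), three green dots ahead (≈(247,121)), fingertips behind the handle at (278,262). Push forward.

Call:
{"op": "drive_tool", "data": {"rows": [[0,0,0,0.006,0,0,0],[0,0,0,0.006,0,0,0],[0,0,0,0.006,0,0,0],[0,0,0,0.006,0,0,0],[0,0,0,0.006,0,0,0]]}}

```text
time: 9.9
position: [511.4, -60.9, 149.6]
orientation: [0.002, 0.997, -0.082, -0.001]
contact_force: [-4.2, -1.2, 2.0]
opening: 0.003
```

```bash
python3 m.py w13 16 -37 150 .26
```

```text
[0.135 0.264] [ 0. -0.] [5408] [5992]
need at least one array to concatenate
t 10.0 tcp fix [ -3.8 -37.7 149.6] shift tool m [ 0.0198 -0.0007 -0.0004] turn [ 0.21 -0.06  0.02] F [-1.9 -0.4  0.7]
```

Call:
{"op": "drive_tool", "data": {"rows": [[0,0,0,0.006,0,0,0],[0,0,0,0.006,0,0,0],[0,0,0,0.006,0,0,0],[0,0,0,0.004,0,0,0],[0,0,0,0,0,0,0]]}}

```text
time: 10.5
position: [533.8, -64.5, 147.7]
orientation: [0.001, 0.997, -0.082, -0.003]
contact_force: [-2.4, 0.8, -0.3]
opening: -0.002
```

```bash
python3 m.py w14 19 -37 150 .26
```

```text
[0.31  0.272] [-0. -0.] [4846] [5305]
need at least one array to concatenate
t 10.6 tcp fix [ 17.  -37.6 147.9] shift tool m [ 0.002  -0.0006 -0.0021] turn [0.19 0.28 0.02] F [-2.4 -0.3 -0.4]
```

Call:
{"op": "drive_tool", "data": {"rows": [[0,0,0,0.003,0,0,0],[0,0,0,0.003,0,0,0],[0,0,0,0,0,0,0],[0,0,0,0,0,0,0],[0,0,0,0,0,0,0]]}}

```text
time: 11.1
position: [534.8, -64.8, 147.7]
orientation: [0.001, 0.997, -0.082, -0.007]
contact_force: [-3.9, 0.8, 0.4]
opening: -0.005
```

```bash
python3 m.py w15 19 -37 150 .26
```

```text
[0.313 0.272] [-0.  0.] [4827] [5304]
need at least one array to concatenate
t 11.2 tcp fix [ 18.5 -37.7 147.7] shift tool m [ 0.0005 -0.0007 -0.0023] turn [0.21 0.8  0.03] F [-4.1  0.6  1.4]
```

Call:
{"op": "drive_tool", "data": {"rows": [[0,0,0,0.006,0,0,0],[0,0,0,0.006,0,0,0],[0,0,0,0.006,0,0,0],[0,0,0,0.004,0,0,0],[0,0,0,0,0,0,0]]}}

```text
time: 11.7
position: [537.6, -66.1, 146.6]
orientation: [0.001, 0.996, -0.081, -0.027]
contact_force: [-9.2, -0.0, 10.8]
opening: -0.002
```

```bash
python3 m.py w16 -60 -37 150 .26
```

```text
[0.313 0.272] [-0. -0.] [5004] [5457]
need at least one array to concatenate
t 11.8 tcp fix [ 21.7 -38.3 146.7] shift tool m [-0.0817 -0.0014  0.0009] turn [0.31 2.95 0.1 ] F [-8.4  0.5  8.6]
```

Firmly on the stop (force rises, angle does not). Back off.

Call:
{"op": "drive_tool", "data": {"rows": [[0,0,0,-0.01,0,0,0],[0,1,0,-0.025,0,0,0],[0,1,0,-0.03,0,0,0],[0,1,0,-0.02,0,0,0],[0,0,0,0,0,0,0]]}}

```text
time: 12.3
position: [462.1, -53.1, 152.0]
orientation: [0.003, 0.997, -0.082, 0.012]
contact_force: [-0.9, -0.5, 1.0]
opening: -0.002
```

Call:
{"op": "drive_tool", "data": {"rows": [[0,0,0,0,0,-0.025,0],[0,0,0,0,0,-0.03,0],[0,0,0,0,0,-0.03,0],[0,0,0,0,0,0,0],[0,0,0,0,0,0,0]]}}

```text
time: 12.8
position: [472.2, -54.3, 243.6]
orientation: [0.004, 0.996, -0.082, 0.022]
contact_force: [-0.4, 0.5, 0.2]
opening: 0.003
```

```bash
python3 m.py w17 -60 -37 230 .26; python3 - <<'E'
import cv2,numpy as np
w=cv2.imread('pics/w17.png');a=cv2.imread('pics/t0.png')[140:300,225:445];b=cv2.imread('pics/w17t.png')[140:300,225:445]
r=np.vstack([cv2.resize(x,(400,290),interpolation=cv2.INTER_CUBIC) for x in(a,b)])
w=cv2.resize(w,(400,300)); cv2.imwrite('pics/end.png',np.hstack([r,np.vstack([w,np.zeros((280,400,3),np.uint8)])]))
E
```

```text
[0.316 0.279] [-0.  0.] [2366] [2705]
[0.285 0.227] [-0.  0.] [128] [297]
t 12.9 tcp fix [-46.  -37.6 242.8] shift tool m [-0.0146 -0.0007  0.0122] turn [ 0.24 -2.43  0.05] F [-0.5 -0.2  0.7]
```

View pics/end.png

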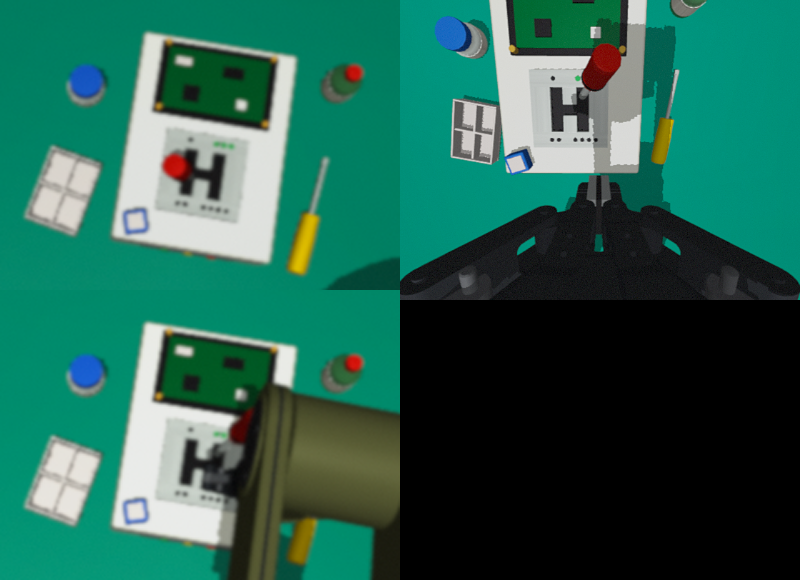

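The wrist view (right) shows the lever at the far end of slot three, with the stick at about (585,95) and the handle at (602,65). The tool is clear of it, and the relay, tray, jar and screwdriver have not moved. I'm handing in.

```bash
python3 -c "
from plant import bot
print(bot.finish_job())"
```

```text
the job is handed in; nothing more can be done
None
```

The lever is in slot three, and I handed the job in at about 13 s of the 64 s limit. With the fingers shut, I pushed it about 8 mm forward to the crossing channel, then across to the right lane, then forward to the stop. After that I backed the tool off and raised it.

**Last checks:**
- **Lever:** after backing off, the wrist camera gave a forward tilt of 0.316 rad and a right tilt of 0.279 rad. At the end of the push the force rose to about 9 N (horizontal) while the angle stayed the same, so it was on the stop.
- **Slot four:** no reading showed a backward tilt in the right lane; the lever arrived there at +0.013 rad.
- **Robot:** the contact force was back to about zero, with the tool some 45 mm above the lever's height.
- **Loose things:** the relay, jar, tray, screwdriver and flux bottle showed no visible shift. The arm partly hid the screwdriver from above, but the wrist view shows it. I did not re-check the spool and brush at the end; the arm did not go near them.

**Readings that disagreed or were missing:**
- **Top camera:** its final fit gave 0.285 and 0.227 rad, but the arm hid more than half of the handle, so I trusted the wrist camera.
- **During the crossing:** wrist readings of the forward tilt were about 0.05 rad too high, because the fingers hid part of the handle.
- **Handle lift:** I did not measure it directly. The handle was never gripped, and the pushes pressed it down if anything.

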